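# Slide the phone into its charging bay by feel

## Robot

A 6-joint arm with a two-finger parallel gripper is mounted at the origin on the work surface. World frame = base frame: x ahead of the robot, y to its left, z up, the work surface at z = 0. Lengths are in m, angles in rad, forces in N, time in s.
With the tool pointing down it reaches from about 0.35 to 0.875 m from the base axis. Payload 4.2 kg.
Tool frame: the origin (TCP) lies between the finger pads; the fingertips stand 22 mm ahead of it and the grasp point (between the pads) lies 3 mm ahead of it; z points along the fingers, y is the direction in which the jaws open and shut (so a half turn about z gives the same grasp; the last joint's range is limited). The gripper opens to 87 mm and grips with 3 to 60 N. Pads are 19 mm wide; open, the fingers measure 117 mm over their backs; the gripper's body (75 mm by 190 mm) begins 51 mm behind the grasp point.
Start: joints at [1.505, 0.385, 0.008, 0, -1.194, -0.259], TCP at [0.199, 0.592, 0.245] pointing down, gripper open.
Joint ranges: [-3.14, 3.14], [-1.21, 2.06], [-1.07, 1.41], [-3.16, 2.05], [-2.99, -0.16], [-3.1, 3.1]. Speed limits (rad/s): [2.79, 2.79, 3.14, 3.14, 3.14, 3.14].

## Interface

Orientations are given as a unit quaternion [x, y, z, w].
In Python, from workcell import arm, eyes, workorder gives the robot as it stands.
- The arm moves only by the shell command python3 -m handwheel 'ROWS' [FORCE]. ROWS is JSON, one flat list of numbers, 5 for each row, row after row: the opening, from -1 (shut) to 1 (fully open), then the shift along the tool's x, y, z in m, then the turn about the tool's z in degrees. In form: [jaw, tx, ty, tz, turn, jaw, tx, ty, tz, turn, ...]. A call has 1 to 12 rows; each row shifts and turns the commanded pose from where the row before left it, along the tool's axes as they then stand; what a row does not reach is not made up. A row lasts 1/12 s, in which the tool goes at most 41.7 mm and 7.16 degrees, less where a joint would pass 70% of its speed; a pose out of reach is approached as far as the arm can. A call is refused whole if a number of a shift passes 0.0417 or a number of a turn 7.16, either way. A call with a gripper value outside its range is refused whole. The fingers move at their own pace and stop on an object; FORCE is the grip in N (left out, the last holds). Time passes only in rows, so rows that do not move let the fingers close. It gives the time, the measured TCP pose, the force and the opening at its end, in the units of the state.
- arm.read_state(): the state, without advancing time (a new reading comes with each control period).
- eyes.capture(name): name is "side" or "top"; returns a dict with "color" (384x512x3 uint8, red, green, blue), "K" (3x3 intrinsics, pixels), "k1" (the pictures are not rectified: a ray, as slopes to the right and down, at radius r is drawn at 1 + k1 r^2 times it, then the intrinsics apply), "R" (3x3) and "t" (3): a world point X has camera coordinates R X + t. Camera axes: x right, y down, z forward; pixel columns grow to the right and rows downward; lengths in m; the calibration is good to about 2 mm. A picture is of the moment at which its call begins. There is no depth.
- workorder.hand_in(): hands the job in, once; it reports no verdict.
Trained networks look in a picture, given as the dict that the camera call returned (one of the last four; its "shot" number tells which), for a name from the list of things; names that differ only in an ending like _2 or _b are one class to them, and where a whole thing is asked for, a point or a joint stands for the part that bears it (a point fixed in the world has none). Each returns a list of dicts, best first, with "score" (0 to 1); they miss things now and then, are a little off and sometimes report something else, mostly with a low value. They report only what shows in the picture. A call takes as long as a camera call. They do not tell look-alikes from the thing itself.
- eyes.find_in(thing, picture): "centre" ([x, y, z] in m, in the coordinates of the camera as it stood for that picture, good to about 4 mm: the middle of the surface that is visible of it).
- eyes.mark_of(thing, picture): "centre" ([x, y, z] in m, in the coordinates of the camera as it stood for that picture, good to about 4 mm: a listed point, or the origin of a listed thing).
The state is a dict: "clock": time; "joint_positions": joint angles; "joint_vel": joint speeds; "tau": joint torques, N m; "position": TCP position; "ee_rot": TCP orientation; "wrist_force": force on the tool from outside, world axes, zero at the start; "wrist_torque": the same for the moment, N m; "finger_gap": finger opening in m.
Only numpy, scipy, OpenCV 4.12 (cv2) and the standard library are available. Lean on these libraries where they do the work, as an engineer would, in place of code of your own. Each camera call takes 0.05 s, during which the arm holds its last target.

## Task

Pick the phone up off the book and lay it flat, screen up and lengthways, on the free end of the dock's wooden deck, then slide it along the deck, rather than lowering it in from above, until it drops fully home into the charging bay, and let go of it. Be gentle: do not knock, press or shove the phone hard against the dock, and leave the mug, the glasses case and the eraser where they are.

Things in the scene. Friction and masses are not known exactly. Their poses are not given: they have to be found in the camera images.
- phone: Compact phone in a black hard case: slab 136 long (its x) x 64 wide (its y) x 13 mm thick (its z, screen up), 0.14 to 0.28 kg, same shape end for end. Origin: centre of its underside. Starts on a closed, fixed book 14 mm thick. Grip it across its width by the upper half of its sides (6 mm of finger overlap): its top stays 9 mm above the deck when home, so the fingertips keep clear.
- dock: Low wooden phone dock, rigid and fixed (touch down slowly, under 10 mm/s), 475 long (its x) x 116 mm wide (its y). Origin: under its middle, z up. Between two end blocks (x below -161 and above 172 mm, tops at z = 40 mm) lies its deck, a flat board 112 mm wide, top at z = 28 mm, with one shallow bay let into it. The phone slides in along +x, from the free end to the bay.
- free_end (a point): Middle of the free end of the deck, on its top: the point x = -80, y = 0, z = 28 mm of the dock, axes as the dock's. A phone laid lengthways with its centre here rests flat and stable, wherever the bay is. The end block on this side has a long groove with a pen in it; the other, beside the bay, has a round clip dish.
- bay_guess (a point): Middle of the stretch of deck where the bay can be (dock x = 65, y = 0, z = 28 mm), not the bay itself: the deck is clamped anywhere along its runners, so the bay's centre lies up to 30 mm either way along x from here, unmeasured, but on y = 0. Bay: 139 (x) x 67 mm (1.5 mm play round the phone), 4 mm deep, square edges, flat grey felt floor; the phone's underside is at z = 24 mm of the dock when home.
- mug: White ceramic mug, 80 mm across, 92 mm tall, standing on the desk; origin at the centre of its underside. A bystander: leave it.
- glasses_case: Grey glasses case, 62 x 158 x 39 mm, lying on the desk; origin at the centre of its underside. A bystander: leave it.
- eraser: White eraser in a card sleeve, 43 x 18 x 12 mm, on the desk; origin at the centre of its underside. A bystander: leave it.
Things that resemble listed ones, but are neither listed nor needed, are in the scene too. There is more than one size of the phone; the one meant has the size given above.

How it is judged:
By the outcome, as a careful person would: the job done as asked, in the order asked, and still so for the second after the job is handed in, with the robot touching nothing.
It also fails if it takes over 61 s, if anything falls off the work surface, if the arm or the gripper's body presses on something with over 40 N, if the wrist force passes 120 N, or if a joint passes its speed limit or range.

## Working session

There is one attempt and no reset: what is moved stays moved. The work goes in short steps, Python scripts to look and compute and a shell command to move; the robot and the scene stay as the last step left them, time stands still between calls to the robot, and variables do not carry over. Pictures are saved under pics/ and viewed, and the job is handed in when it is done.

```bash
ls; mkdir -p pics
python3 - <<'E'
from workcell import arm, eyes
import cv2
print(arm.read_state())
for n in("side","top"):
    p=eyes.capture(n); cv2.imwrite(f"pics/{n}0.png",cv2.cvtColor(p["color"],cv2.COLOR_RGB2BGR))
    print(n,p["K"],p["k1"],p["R"],p["t"])
    import numpy as np
    R=np.array(p["R"]);t=np.array(p["t"])
    for th in("phone","dock","free_end","bay_guess","mug","glasses_case","eraser"):
        for r in eyes.mark_of(th,p)[:4]:
            print(th,round(r["score"],2),np.round(R.T@(np.array(r["centre"])-t),4))
E
```

```text
pics
{'clock': 0.0, 'joint_positions': array([ 1.50459157e+00,  3.85559822e-01,  6.62621547e-03, -5.38194746e-04,
       -1.19398764e+00, -2.58597287e-01]), 'joint_vel': array([-4.47025766e-04, -1.22243534e-04,  2.37758986e-05, -4.63751162e-04,
       -3.27821257e-04, -1.67484094e-04]), 'tau': array([-4.03326731e-04, -3.90671575e+01,  1.87405872e+01,  4.22015235e+00,
        1.08713572e-02, -1.91518043e-04]), 'position': array([0.19924565, 0.59180263, 0.24345191]), 'ee_rot': array([ 9.86825266e-01, -1.61785977e-01, -1.46909547e-04,  1.08157195e-03]), 'wrist_force': array([-0.45170878, -0.18611885, -0.52110378]), 'wrist_torque': array([-0.02269168, -0.03217646, -0.02417225]), 'finger_gap': 0.08713616596015997}
side [[383.79797177   0.         254.67159314]
 [  0.         383.79797177 189.44336121]
 [  0.           0.           1.        ]] -0.03765030941484521 [[ 0.84542602 -0.53393892  0.01280941]
 [-0.278882   -0.46177529 -0.84201449]
 [ 0.45549938  0.70828865 -0.5393028 ]] [-0.40858535  0.20733071  0.78233557]
phone 0.74 [0.4499 0.3353 0.0131]
phone 0.74 [0.2619 0.3261 0.0018]
phon
[... 254 characters left out ...]
17 [ 0.6393 -0.0552  0.0307]
eraser 0.55 [0.6917 0.2152 0.0016]
top [[420.40309342   0.         259.06751983]
 [  0.         420.40309342 189.24840764]
 [  0.           0.           1.        ]] 0.04548240526001399 [[ 0.00610288 -0.99997769 -0.00271609]
 [-0.99949216 -0.00601493 -0.03129298]
 [ 0.03127594  0.00290569 -0.99950656]] [0.02875815 0.51897878 1.05677774]
phone 0.91 [ 0.2671  0.3207 -0.0053]
phone 0.78 [0.6175 0.316  0.    ]
phone 0.72 [0.4464 0.3372 0.0146]
dock 0.78 [ 0.5626 -0.0797  0.0018]
free_end 0.94 [ 0.6432 -0.0559  0.0285]
bay_guess 0.68 [ 0.5015 -0.0938  0.0244]
mug 0.67 [0.7739 0.225  0.0012]
glasses_case 0.57 [ 0.3964 -0.2771  0.0034]
eraser 0.43 [0.6935 0.2129 0.0014]
```

View pics/top0.png

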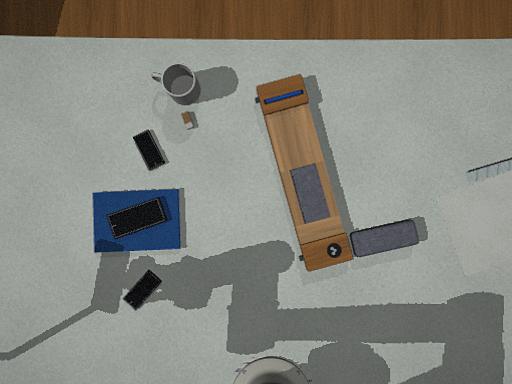

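View pics/side0.png

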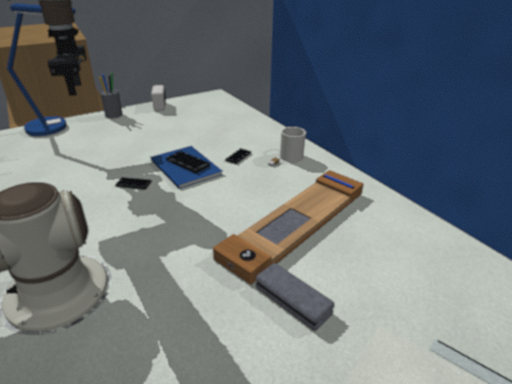

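The phone candidates in the top view are the slab on the book at (137,217), a smaller one at (148,150) and another small one at (142,289). The one on the book fits the description. The dock's bay is at (310,193), the pen block at (283,95) and the clip dish at (333,250). I'll check the choice with a crop and a size measurement.

```bash
cat > h.py <<'E'
import numpy as np, cv2
from workcell import arm, eyes
def rays(p,uv):
    K=np.array(p["K"]);uv=np.asarray(uv,float).reshape(-1,1,2)
    # model: drawn = ray*(1+k1 r^2): standard opencv k1
    return cv2.undistortPoints(uv,K,np.array([p["k1"],0,0,0,0.]),).reshape(-1,2)
def toworld(p,uv,z):
    R=np.array(p["R"]);t=np.array(p["t"]);c=-R.T@t
    d=np.c_[rays(p,uv),np.ones(len(np.asarray(uv).reshape(-1,2)))]@R
    s=(z-c[2])/d[:,2]
    return c+d*s[:,None]
def proj(p,X):
    R=np.array(p["R"]);t=np.array(p["t"])
    r=cv2.projectPoints(np.asarray(X,float).reshape(-1,1,3),cv2.Rodrigues(R)[0],t,np.array(p["K"]),np.array([p["k1"],0,0,0,0.]))[0]
    return r.reshape(-1,2)
def crop(p,x0,y0,x1,y1,s,name):
    im=cv2.cvtColor(p["color"],cv2.COLOR_RGB2BGR)[y0:y1,x0:x1]
    cv2.imwrite(name,cv2.resize(im,None,fx=s,fy=s,interpolation=cv2.INTER_CUBIC))
E
python3 - <<'E'
from h import *
p=eyes.capture("top"); np.save("/tmp/top.npy",p,allow_pickle=True)
crop(p,85,120,185,320,3,"pics/c1.png"); crop(p,240,65,370,285,2.7,"pics/c2.png")
g=p["color"].astype(int); v=g.max(2)
lab=((v<45)).astype(np.uint8)
n,l,st,ce=cv2.connectedComponentsWithStats(lab)
for i in range(1,n):
    if st[i,4]>150:
        pts=np.c_[np.where(l==i)[::-1]]
        for z in(0.013,0.027):
            w=toworld(p,pts,z)[:,:2]
            r=cv2.minAreaRect((w*1000).astype(np.float32)); print(st[i],z,r)
E
```

```text
[133 130  32  40 550] 0.013 ((617.0859375, 310.4569091796875), (92.730224609375, 42.62583923339844), 27.18490982055664)
[133 130  32  40 550] 0.027 ((615.34716796875, 306.7355041503906), (91.50495147705078, 42.06261444091797), 27.1849365234375)
[ 107  197   60   42 1242] 0.013 ((445.1976623535156, 338.6629333496094), (64.67509460449219, 139.34417724609375), 19.7647647857666)
[ 107  197   60   42 1242] 0.027 ((445.72998046875, 334.56884765625), (63.82054901123047, 137.50302124023438), 19.764759063720703)
[124 270  38  38 629] 0.013 ((268.24371337890625, 321.0447692871094), (44.17527389526367, 93.642578125), 48.1641960144043)
[124 270  38  38 629] 0.027 ((271.1141052246094, 317.1835021972656), (43.59156799316406, 92.40531921386719), 48.16421127319336)
```

View pics/c1.png

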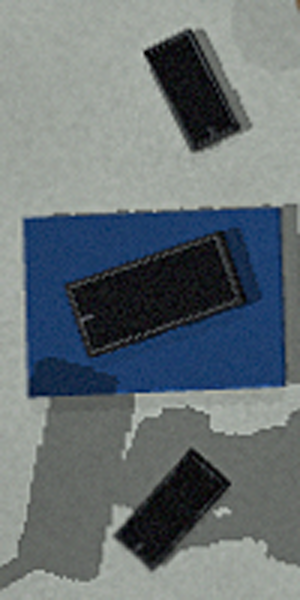

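View pics/c2.png

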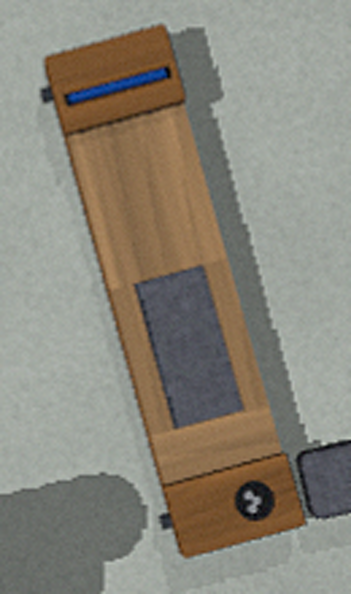

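The crop and sizes agree: the slab on the book measures 137 x 64 mm and the other two 92 x 43 mm, so I'm taking the one on the book. Next I'll measure the bay and dock.

```bash
cat >> h.py <<'E'
def bay(p,box):
    x0,y0,x1,y1=box
    im=p["color"].astype(int); m=np.zeros(im.shape[:2],np.uint8)
    sat=im[...,0]-im[...,2]   # wood: R>>B
    m[y0:y1,x0:x1]=((sat<15)&(im.max(2)<140))[y0:y1,x0:x1]
    m=cv2.morphologyEx(m,cv2.MORPH_OPEN,np.ones((3,3)))
    n,l,st,ce=cv2.connectedComponentsWithStats(m)
    return m,l,st
E
python3 - <<'E'
from h import *
p=np.load("/tmp/top.npy",allow_pickle=True).item()
# supersample in dock area: rectify plane z=.028 at 0.5mm/px
def rectify(p,z,cx,cy,ang,L,W,mm=0.5):
    u=np.arange(-L/2,L/2,mm);v=np.arange(-W/2,W/2,mm)
    U,V=np.meshgrid(u,v); a=np.radians(ang)
    X=np.c_[(cx+U*np.cos(a)-V*np.sin(a)).ravel()/1000,(cy+U*np.sin(a)+V*np.cos(a)).ravel()/1000,np.full(U.size,z)]
    q=proj(p,X).astype(np.float32).reshape(*U.shape,2)
    return cv2.remap(p["color"],q[...,0],q[...,1],cv2.INTER_CUBIC)
c=np.array([562.6,-79.7]);a=195.3
r=rectify(p,.028,*c,a,560,180,1)
cv2.imwrite("pics/rect.png",cv2.cvtColor(r,cv2.COLOR_RGB2BGR))
m=cv2.GaussianBlur(rectify(p,.028,*c,a,560,180,1),(0,0),1).astype(float); s=m[...,0]-m[...,2]
np.set_printoptions(linewidth=200,precision=1,suppress=True)
mx=s[75:105].mean(0); print("x profile");print(np.c_[np.arange(-280,280),mx][::6].T)
E
```

```text
x profile
[[-280.  -274.  -268.  -262.  -256.  -250.  -244.  -238.  -232.  -226.  -220.  -214.  -208.  -202.  -196.  -190.  -184.  -178.  -172.  -166.  -160.  -154.  -148.  -142.  -136.  -130.  -124.  -118.
  -112.  -106.  -100.   -94.   -88.   -82.   -76.   -70.   -64.   -58.   -52.   -46.   -40.   -34.   -28.   -22.   -16.   -10.    -4.     2.     8.    14.    20.    26.    32.    38.    44.    50.
    56.    62.    68.    74.    80.    86.    92.    98.   104.   110.   116.   122.   128.   134.   140.   146.   152.   158.   164.   170.   176.   182.   188.   194.   200.   206.   212.   218.
   224.   230.   236.   242.   248.   254.   260.   266.   272.   278. ]
 [   0.7    1.8    0.5    0.9    0.7    1.3   -0.7   53.6   76.7   74.2   74.1   70.8   70.5   58.8 -135.7    3.4   81.    74.9   73.8   50.    57.7   59.    62.4   62.6   62.2   62.    61.5   61.6
    61.7   61.5   61.6   62.1   62.1   61.5   61.9   62.    62.1   61.5   62.2   62.6   62.2   62.    61.3   62.2   51.4  -13.4  -11.   -11.3  -10.2  -11.3  -10.   -10.3   -9.1   -9.7  -10.5  -10.2
   -10.9  -10.9  -10.3  -10.1   -9.8  -10.7   -9.8   -9.8  -10.2  -10.2  -11.2   -5.4   76.9   67.3   65.3   64.5   59.4   63.2   62.5   46.4   88.4   79.2   70.2   49.5   42.9   41.1   42.4   53.5
    68.8   75.4   78.6   -5.3    1.     1.     0.3    0.7    0.9    1.3]]
```

View pics/rect.png

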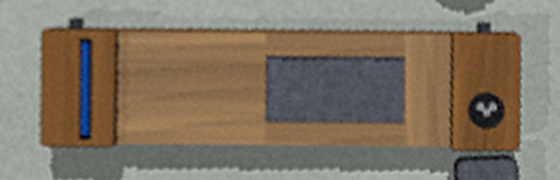

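```bash
cat >> h.py <<'E'
def rectify(p,z,cx,cy,ang,L,W,mm=0.5):
    u=np.arange(-L/2,L/2,mm);v=np.arange(-W/2,W/2,mm)
    U,V=np.meshgrid(u,v); a=np.radians(ang)
    X=np.c_[(cx+U*np.cos(a)-V*np.sin(a)).ravel()/1000,(cy+U*np.sin(a)+V*np.cos(a)).ravel()/1000,np.full(U.size,z)]
    q=proj(p,X).astype(np.float32).reshape(*U.shape,2)
    return cv2.remap(p["color"],q[...,0],q[...,1],cv2.INTER_LINEAR).astype(float),u,v
def cross(line,pos,lvl,lo,hi,rising):
    for i in range(len(pos)-1):
        if lo<=pos[i]<=hi:
            a,b=line[i]-lvl,line[i+1]-lvl
            if (rising and a<0<=b) or (not rising and a>=0>b):
                return pos[i]+(pos[i+1]-pos[i])*a/(a-b)
    return np.nan
def rfit(x,y):
    x=np.array(x);y=np.array(y);k=~np.isnan(y);x,y=x[k],y[k]
    for _ in range(4):
        f=np.polyfit(x,y,1);r=np.abs(y-np.polyval(f,x));k=r<=max(.5,2*np.median(r));x,y=x[k],y[k]
    return f,len(x),np.std(y-np.polyval(f,x))
E
cat > dock.py <<'E'
from h import *
def bayfit(p,c,a):
    r,u,v=rectify(p,.028,*c,a,560,180,.5); s=r[...,0]-r[...,2]
    cols=[i for i in range(len(u)) if 0<=u[i]<=110]
    o={}
    o["bay-y"]=rfit(u[cols],[cross(s[:,i],v,26,-50,-15,False) for i in cols])
    o["bay+y"]=rfit(u[cols],[cross(s[:,i],v,26,15,50,True) for i in cols])
    rows=[i for i in range(len(v)) if -25<=v[i]<=25]
    o["bay-x"]=rfit(v[rows],[cross(s[i],u,26,-40,20,False) for i in rows])
    o["bay+x"]=rfit(v[rows],[cross(s[i],u,26,100,150,True) for i in rows])
    cols=[i for i in range(len(u)) if -140<=u[i]<=150]
    o["deck-y"]=rfit(u[cols],[cross(s[:,i],v,30,-75,-45,True) for i in cols])
    o["deck+y"]=rfit(u[cols],[cross(s[:,i],v,30,45,75,False) for i in cols])
    return o
if __name__=="__main__":
    p=np.load("/tmp/top.npy",allow_pickle=True).item()
    print("cam",-np.array(p["R"]).T@np.array(p["t"]))
    for k,(f,n,e) in bayfit(p,(562.6,-79.7),195.3).items(): print(k,"slope deg",np.degrees(np.arctan(f[0])).round(2),"at0",f[1].round(2),"at54.5",np.polyval(f,54.5).round(2),n,e.round(2))
E
python3 dock.py
```

```text
cam [0.48548799 0.02880846 1.07257479]
bay-y slope deg 0.4 at0 -34.3 at54.5 -33.92 219 0.19
bay+y slope deg 0.48 at0 31.7 at54.5 32.16 221 0.11
bay-x slope deg -0.26 at0 -14.63 at54.5 -14.88 101 0.15
bay+x slope deg -0.35 at0 123.74 at54.5 123.41 101 0.12
deck-y slope deg 0.48 at0 -60.28 at54.5 -59.83 544 0.2
deck+y slope deg 0.46 at0 54.93 at54.5 55.37 573 0.19
```

```bash
cat > st.py <<'E'
import sys
from h import *
from scipy.spatial.transform import Rotation as Ro
def show(target=None,xyaw=None):
    s=arm.read_state(); R=Ro.from_quat(s["ee_rot"]).as_matrix(); P=np.array(s["position"])
    yaw=np.degrees(np.arctan2(R[1,0],R[0,0]))
    print("t",round(s["clock"],2),"P",P.round(4),"yaw",yaw.round(2),"tilt",np.degrees(np.arccos(-R[2,2])).round(2),"gap",round(s["finger_gap"],4),"F",np.round(s["wrist_force"],1),"T",np.round(s["wrist_torque"],2),"q",np.round(s["joint_positions"],2))
    if target is not None: print("tool shift mm",(R.T@(np.array(target)-P)*1000).round(2))
    if xyaw is not None: print("turn",((yaw-xyaw+180)%360-180).round(2))
if __name__=="__main__":
    a=[float(x) for x in sys.argv[1:]]
    show(a[:3] if len(a)>=3 else None, a[3] if len(a)>3 else None)
E
python3 -m handwheel '[1,0,0,0,6.45,1,0,0,0,6.45,1,0,0,0,6.45,1,0,0,0,6.45,1,0,0,0,6.45,1,0,0,0,6.45,1,0,0,0,6.45,1,0,0,0,6.45,1,0,0,0,0]'; python3 st.py 0.4457 0.3346 0.12 -70.24
```

```text
clock: 1.6
position: [0.1994, 0.5923, 0.2445]
ee_rot: [0.818, -0.576, 0.0, 0.0]
wrist_force: [1.1, 0.6, 0.3]
finger_gap: 0.0875
t 1.6 P [0.1994 0.5923 0.2445] yaw -70.32 tilt 0.01 gap 0.0875 F [1.1 0.6 0.3] T [ 0.12 -0.07  0.  ] q [ 1.5   0.38  0.01 -0.   -1.19 -1.16]
tool shift mm [ 325.56 -145.13  124.55]
turn -0.08
```

```bash
python3 -m handwheel '[1,0.0271,-0.0121,0.0104,0,1,0.0271,-0.0121,0.0104,0,1,0.0271,-0.0121,0.0104,0,1,0.0271,-0.0121,0.0104,0,1,0.0271,-0.0121,0.0104,0,1,0.0271,-0.0121,0.0104,0,1,0.0271,-0.0121,0.0104,0,1,0.0271,-0.0121,0.0104,0,1,0.0271,-0.0121,0.0104,0,1,0.0271,-0.0121,0.0104,0,1,0.0271,-0.0121,0.0104,0,1,0.0271,-0.0121,0.0104,0]'; python3 -m handwheel '[1,0,0,0,0,1,0,0,0,0]'; python3 st.py 0.4457 0.3346 0.043 -70.24
python3 - <<'E'
from h import *
for n in("side","top"):
    p=eyes.capture(n); 
    q=proj(p,[[.4457,.3346,.027]])[0].astype(int)
    crop(p,max(q[0]-65,0),max(q[1]-65,0),q[0]+65,q[1]+65,4.5,f"pics/a_{n}.png")
E
```

```text
clock: 2.6
position: [0.4471, 0.3345, 0.1196]
ee_rot: [0.819, -0.574, 0.0, -0.0]
wrist_force: [0.7, -0.1, -0.3]
finger_gap: 0.0869
clock: 2.77
position: [0.4469, 0.3341, 0.1191]
ee_rot: [0.818, -0.575, 0.0, 0.001]
wrist_force: [-0.4, 0.3, 0.1]
finger_gap: 0.0867
t 2.77 P [0.4469 0.3341 0.1191] yaw -70.23 tilt 0.08 gap 0.0867 F [-0.4  0.3  0.1] T [ 0.13 -0.05 -0.  ] q [ 0.93  0.4  -0.32  0.   -0.85 -0.59]
tool shift mm [-0.93  0.84 76.12]
turn 0.01
```

View pics/a_top.png

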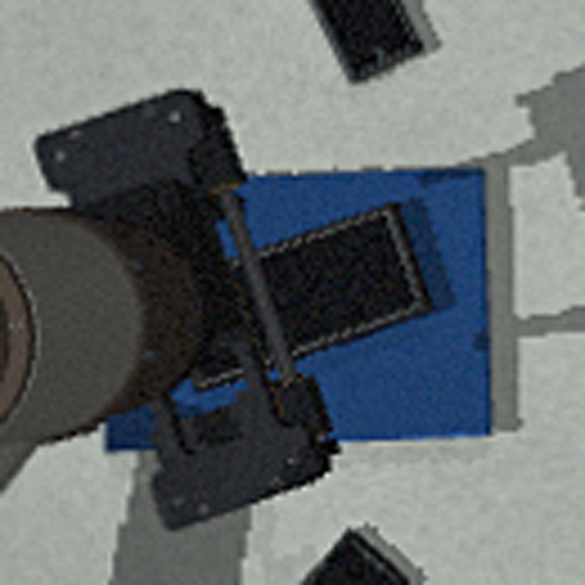

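View pics/a_side.png

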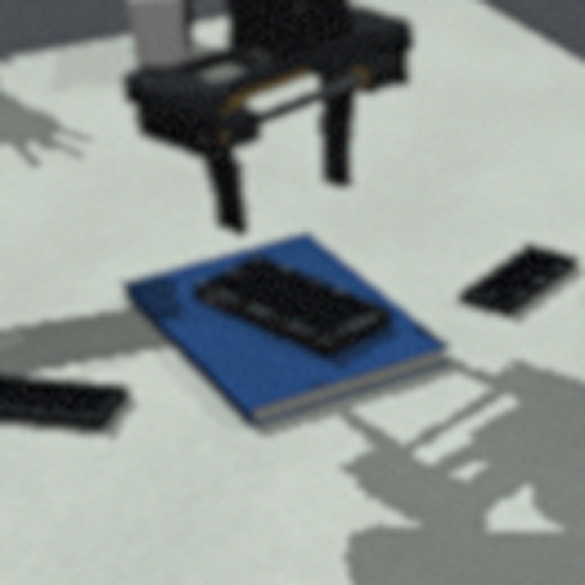

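The top view shows the jaws straddling the phone, with its sides parallel to them and the blue book underneath. The two small phones are clear, so I'm going down.

```bash
python3 -m handwheel '[1,-0.0005,0.0004,0.01,0,1,-0.0005,0.0004,0.01,0,1,0,0,0.01,0,1,0,0,0.01,0,1,0,0,0.01,0,1,0,0,0.008,0,1,0,0,0.006,0,1,0,0,0.004,0,1,0,0,0.003,0,1,0,0,0.002,0,1,0,0,0.002,0,1,0,0,0,0]'; python3 -m handwheel '[1,0,0,0,0]'; python3 st.py 0.4457 0.3346 0.043 -70.24
```

```text
clock: 3.87
position: [0.4451, 0.3361, 0.0447]
ee_rot: [0.818, -0.575, -0.0, -0.0]
wrist_force: [-0.4, 0.8, 0.2]
finger_gap: 0.087
clock: 3.95
position: [0.4452, 0.3362, 0.045]
ee_rot: [0.818, -0.575, 0.0, -0.0]
wrist_force: [-0.4, 0.7, -0.3]
finger_gap: 0.0868
t 3.95 P [0.4452 0.3362 0.045 ] yaw -70.21 tilt 0.03 gap 0.0868 F [-0.4  0.7 -0.3] T [ 0.09 -0.02  0.04] q [ 0.94  0.5  -0.39  0.   -0.68 -0.59]
tool shift mm [1.71 0.09 2.01]
turn 0.03
```

```bash
python3 -m handwheel '[1,0.0015,0,0.0015,0,1,0,0,0,0,0,0,0,0,0,-0.5,0,0,0,0,-0.5,0,0,0,0,-0.5,0,0,0,0,-0.5,0,0,0,0,-0.5,0,0,0,0]' 15;  python3 st.py; python3 -m handwheel '[-0.5,0,0,0,0,-0.5,0,0,0,0,-0.5,0,0,0,0,-0.5,0,0,0,0]';python3 st.py
```

```text
clock: 4.62
position: [0.4456, 0.3348, 0.0433]
ee_rot: [0.818, -0.575, 0.0, -0.0]
wrist_force: [-0.5, -0.5, 0.3]
finger_gap: 0.0635
t 4.62 P [0.4456 0.3348 0.0433] yaw -70.21 tilt 0.0 gap 0.0635 F [-0.5 -0.5  0.3] T [ 0.03 -0.02 -0.  ] q [ 0.94  0.5  -0.4   0.   -0.68 -0.59]
clock: 4.95
position: [0.4456, 0.3348, 0.0433]
ee_rot: [0.818, -0.575, 0.0, -0.0]
wrist_force: [-0.3, 0.2, 0.7]
finger_gap: 0.0638
t 4.95 P [0.4456 0.3348 0.0433] yaw -70.21 tilt 0.0 gap 0.0638 F [-0.3  0.2  0.7] T [ 0.1   0.   -0.06] q [ 0.94  0.5  -0.4   0.   -0.68 -0.59]
```

Gripped at 64 mm. Lifting gently.

```bash
python3 -m handwheel '[-0.5,0,0,-0.002,0,-0.5,0,0,-0.004,0,-0.5,0,0,-0.008,0,-0.5,0,0,-0.012,0,-0.5,0,0,-0.015,0,-0.5,0,0,-0.015,0,-0.5,0,0,-0.015,0,-0.5,0,0,-0.012,0,-0.5,0,0,-0.008,0,-0.5,0,0,-0.004,0,-0.5,0,0,-0.002,0,-0.5,0,0,0,0]';python3 st.py 0.6455 -0.055 0.1
python3 - <<'E'
from h import *
for n in("side","top"):
    p=eyes.capture(n); 
    q=proj(p,[[.4457,.3346,.1]])[0].astype(int)
    crop(p,max(q[0]-65,0),max(q[1]-65,0),q[0]+65,q[1]+65,4.5,f"pics/b_{n}.png")
E
```

```text
clock: 5.95
position: [0.4455, 0.3346, 0.1403]
ee_rot: [0.818, -0.575, -0.0, -0.0]
wrist_force: [-0.4, -0.3, -1.4]
finger_gap: 0.064
t 5.95 P [0.4455 0.3346 0.1403] yaw -70.22 tilt 0.01 gap 0.064 F [-0.4 -0.3 -1.4] T [ 0.07 -0.04 -0.02] q [ 0.94  0.37 -0.3  -0.   -0.9  -0.59]
tool shift mm [434.36 -56.35  40.28]
```

View pics/b_side.png

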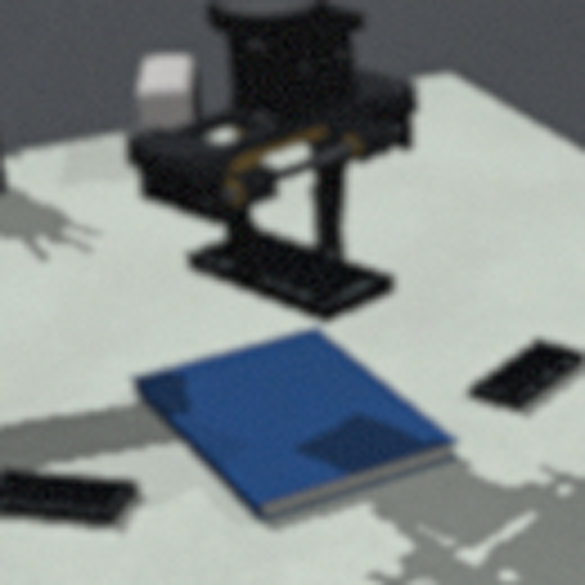

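The phone is held level between the fingers at crop (290,270), clear of the book. Carrying it over to the free end now.

```bash
python3 -m handwheel '[-0.5,0.01,0,0,0,-0.5,0.02,-0.004,0,0,-0.5,0.03,-0.004,0,0,-0.5,0.036,-0.005,0,0,-0.5,0.036,-0.005,0,0,-0.5,0.036,-0.005,0,0,-0.5,0.036,-0.005,0,0,-0.5,0.036,-0.005,0,0,-0.5,0.036,-0.005,0,0,-0.5,0.036,-0.005,0,0,-0.5,0.036,-0.005,0,0,-0.5,0.03,-0.005,0,0]';python3 -m handwheel '[-0.5,0.026,-0.003,0,0,-0.5,0.016,0,0,0,-0.5,0.01,0,0,0,-0.5,0.004,0,0,0,-0.5,0,0,0,0]'; python3 st.py 0.6455 -0.055 0.1 -164.25;python3 st.py 0.6455 -0.055 0.1 15.75
```

```text
clock: 7.05
position: [0.6235, -0.0061, 0.1394]
ee_rot: [0.818, -0.576, -0.001, 0.001]
wrist_force: [0.8, -0.3, -1.5]
finger_gap: 0.064
clock: 7.47
position: [0.6448, -0.0555, 0.1396]
ee_rot: [0.818, -0.576, -0.001, 0.0]
wrist_force: [0.2, 0.5, -1.6]
finger_gap: 0.0633
t 7.47 P [ 0.6448 -0.0555  0.1396] yaw -70.28 tilt 0.08 gap 0.0633 F [ 0.2  0.5 -1.6] T [ 0.14 -0.   -0.02] q [ 0.16  0.51 -0.07 -0.   -0.99  0.18]
tool shift mm [-0.2  -0.87 39.57]
turn 93.97
t 7.47 P [ 0.6448 -0.0555  0.1396] yaw -70.28 tilt 0.08 gap 0.0633 F [ 0.2  0.5 -1.6] T [ 0.14 -0.   -0.02] q [ 0.16  0.51 -0.07 -0.   -0.99  0.18]
tool shift mm [-0.2  -0.87 39.57]
turn -86.03
```

```bash
python3 -m handwheel '[-0.5,0,0,0,3,-0.5,0,0,0,6,-0.5,0,0,0,7,-0.5,0,0,0,7,-0.5,0,0,0,7,-0.5,0,0,0,7,-0.5,0,0,0,7,-0.5,0,0,0,7,-0.5,0,0,0,7,-0.5,0,0,0,7,-0.5,0,0,0,7,-0.5,0,0,0,7]';python3 -m handwheel '[-0.5,0,0,0,7,-0.5,0,0,0,5,-0.5,0,0,0,3,-0.5,0,0,0,0,-0.5,0,0,0,0]'; python3 st.py 0.6455 -0.055 0.075 -164.25
python3 - <<'E'
from h import *
for n in("side","top"):
    p=eyes.capture(n); 
    q=proj(p,[[.6,-.07,.05]])[0].astype(int)
    crop(p,max(q[0]-90,0),max(q[1]-90,0),q[0]+90,q[1]+90,3.3,f"pics/d_{n}.png")
E
```

```text
clock: 8.47
position: [0.6446, -0.0531, 0.1403]
ee_rot: [-0.264, 0.965, 0.0, -0.0]
wrist_force: [0.7, -0.8, -2.2]
finger_gap: 0.0638
clock: 8.88
position: [0.6449, -0.0535, 0.1403]
ee_rot: [-0.139, 0.99, 0.0, -0.0]
wrist_force: [-1.3, 0.9, -2.4]
finger_gap: 0.0637
t 8.88 P [ 0.6449 -0.0535  0.1403] yaw -164.04 tilt 0.01 gap 0.0637 F [-1.3  0.9 -2.4] T [ 0.04 -0.09  0.03] q [ 0.17  0.51 -0.07 -0.   -0.99 -1.46]
tool shift mm [-0.22 -1.59 65.34]
turn 0.21
```

View pics/d_side.png

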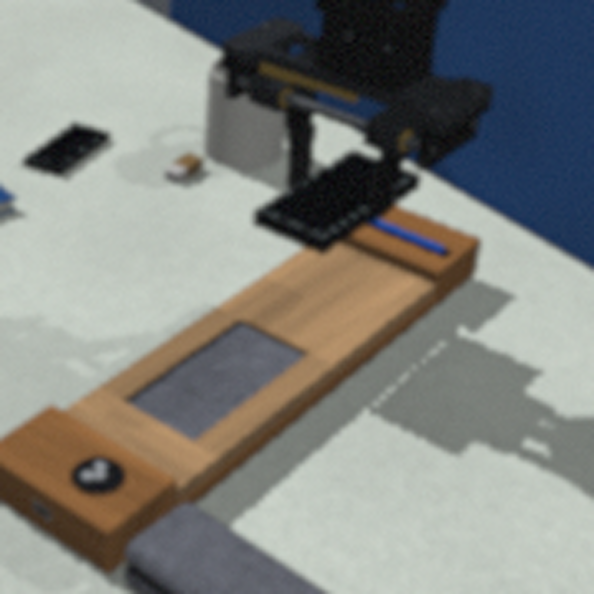

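View pics/d_top.png

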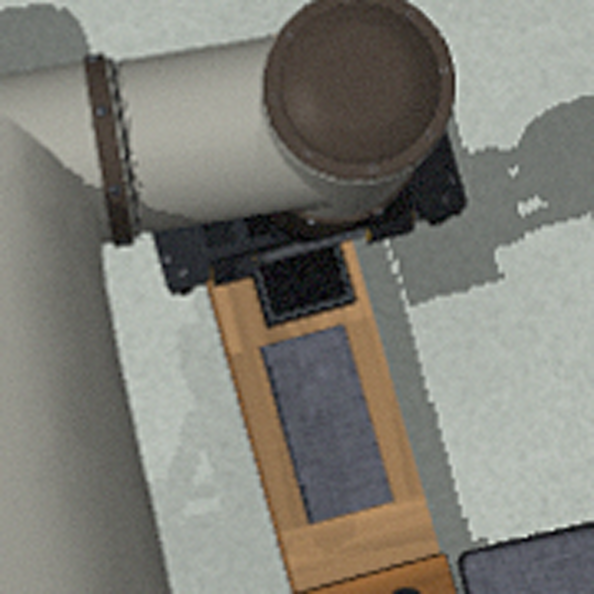

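```bash
python3 -m handwheel '[-0.5,0,-0.0008,0.003,0.2,-0.5,0,-0.0008,0.006,0,-0.5,0,0,0.008,0,-0.5,0,0,0.01,0,-0.5,0,0,0.01,0,-0.5,0,0,0.009,0,-0.5,0,0,0.007,0,-0.5,0,0,0.005,0,-0.5,0,0,0.003,0,-0.5,0,0,0.001,0,-0.5,0,0,0,0,-0.5,0,0,0,0]'; python3 st.py 0.6455 -0.055 0.057 -164.25
cat > meas.py <<'E'
# measure phone visible +x end relative to bay axis in top view
from h import *
import sys
zt=float(sys.argv[1])/1000  # phone top z
name=sys.argv[2]
p=eyes.capture("top"); np.save("/tmp/top_now.npy",p,allow_pickle=True)
r,u,v=rectify(p,zt,509.75,-93.24,195.75,420,160,.5)
cv2.imwrite(f"pics/{name}.png",cv2.cvtColor(r.clip(0,255).astype(np.uint8),cv2.COLOR_RGB2BGR)[:,:800])
E
python3 meas.py 69 r1
```

```text
clock: 9.98
position: [0.646, -0.0562, 0.0787]
ee_rot: [-0.136, 0.991, -0.0, 0.0]
wrist_force: [0.9, 0.4, -1.2]
finger_gap: 0.0637
t 9.98 P [ 0.646  -0.0562  0.0787] yaw -164.4 tilt 0.06 gap 0.0637 F [ 0.9  0.4 -1.2] T [ 0.08 -0.17  0.02] q [ 0.16  0.57 -0.13  0.   -0.87 -1.46]
tool shift mm [ 0.18  1.28 21.74]
turn -0.15
```

View pics/r1.png

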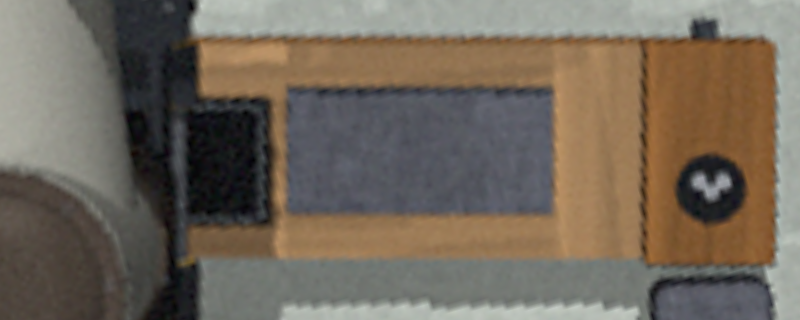

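```bash
cat > meas2.py <<'E'
# phone front end relative to bay (bay axes), top camera. args: phone top z mm, u range of visible phone, 
from h import *
import sys
zt=float(sys.argv[1])/1000; u0,u1=float(sys.argv[2]),float(sys.argv[3])
if len(sys.argv)>4: p=eyes.capture("top"); np.save("/tmp/top_now.npy",p,allow_pickle=True)
else: p=np.load("/tmp/top_now.npy",allow_pickle=True).item()
r,u,v=rectify(p,zt,509.75,-93.24,195.75,420,160,.5); s=r[...,0]-r[...,2]
cols=[i for i in range(len(u)) if u0<=u[i]<=u1]
def last(a): return a
lo=rfit(u[cols],[cross(s[:,i],v,28,-50,-15,False) for i in cols])
hi=rfit(u[cols],[cross(s[:,i],v,28,15,50,True) for i in cols])
um=(u0+u1)/2
print("phone -y",np.polyval(lo[0],um).round(2),"+y",np.polyval(hi[0],um).round(2),"mid",((np.polyval(lo[0],um)+np.polyval(hi[0],um))/2).round(2),"slopes",np.degrees([lo[0][0],hi[0][0]]).round(2),lo[1:],hi[1:])
rows=[i for i in range(len(v)) if -22<=v[i]<=22]
e=rfit(v[rows],[cross(s[i],u,28,u1-5,u1+45,True) for i in rows]); print("front end u",e[0][1].round(2),"slope",np.degrees(e[0][0]).round(2),e[1:])
r,u,v=rectify(p,.028,509.75,-93.24,195.75,420,160,.5); s=r[...,0]-r[...,2]
cols=[i for i in range(len(u)) if -50<=u[i]<=55]
lo=rfit(u[cols],[cross(s[:,i],v,28,-50,-15,False) for i in cols]);hi=rfit(u[cols],[cross(s[:,i],v,28,15,50,True) for i in cols])
print("bay -y",lo[0].round(3),"+y",hi[0].round(3),"mid",((lo[0]+hi[0])/2).round(3))
E
python3 meas2.py 62 -118 -85
```

```text
phone -y -30.28 +y 33.71 mid 1.72 slopes [-0.08 -0.62] (51, np.float64(0.16912292934830644)) (49, np.float64(0.2305623509210851))
front end u -75.42 slope 0.91 (69, np.float64(0.24610259114566133))
bay -y [ -0.    -33.075] +y [-2.0000e-03  3.3098e+01] mid [-0.001  0.012]
```

```bash
python3 -m handwheel '[-0.5,0,0.0009,0.002,-0.2,-0.5,0,0.0008,0.003,-0.2,-0.5,0,0,0.003,0,-0.5,0,0,0.003,0,-0.5,0,0,0.002,0,-0.5,0,0,0.001,0,-0.5,0,0,0.0005,0,-0.5,0,0,0.0005,0,-0.5,0,0,0.0005,0,-0.5,0,0,0,0,-0.5,0,0,0,0]'; python3 st.py 0.6455 -0.055 0.057 -164.25;python3 meas2.py 46.5 -118 -85 1
```

```text
clock: 10.95
position: [0.6452, -0.0546, 0.0628]
ee_rot: [-0.139, 0.99, -0.0, 0.0]
wrist_force: [-1.1, 0.6, -1.0]
finger_gap: 0.0635
t 10.95 P [ 0.6452 -0.0546  0.0628] yaw -164.01 tilt 0.01 gap 0.0635 F [-1.1  0.6 -1. ] T [ 0.08 -0.17  0.01] q [ 0.16  0.59 -0.14  0.   -0.84 -1.46]
tool shift mm [-0.17 -0.45  5.81]
turn 0.24
phone -y -31.77 +y 32.48 mid 0.35 slopes [0.46 0.49] (43, np.float64(0.15097483642676554)) (53, np.float64(0.18923391219506355))
front end u -75.14 slope -0.84 (74, np.float64(0.27174564393181044))
bay -y [-1.0000e-03 -3.3071e+01] +y [-1.0000e-03  3.3095e+01] mid [-0.001  0.012]
```

```bash
python3 -m handwheel '[-0.5,0,0,0.0005,0.2,-0.5,0,0,0.0005,0,-0.5,0,0,0.0005,0,-0.5,0,0,0.0005,0,-0.5,0,0,0.0005,0,-0.5,0,0,0.0005,0,-0.5,0,0,0.0004,0,-0.5,0,0,0.0004,0,-0.5,0,0,0.0004,0]'; python3 st.py;python3 -m handwheel '[-0.5,0,0,0.0004,0,-0.5,0,0,0.0004,0,-0.5,0,0,0,0]'; python3 st.py
```

```text
clock: 11.75
position: [0.6452, -0.0546, 0.0585]
ee_rot: [-0.137, 0.991, -0.0, -0.0]
wrist_force: [0.4, 0.4, -1.6]
finger_gap: 0.0639
t 11.75 P [ 0.6452 -0.0546  0.0585] yaw -164.21 tilt 0.0 gap 0.0639 F [ 0.4  0.4 -1.6] T [ 0.08 -0.14  0.01] q [ 0.17  0.6  -0.15  0.   -0.83 -1.46]
clock: 12.0
position: [0.6451, -0.0546, 0.0577]
ee_rot: [-0.137, 0.991, 0.0, -0.0]
wrist_force: [0.1, 0.1, -2.0]
finger_gap: 0.064
t 12.0 P [ 0.6451 -0.0546  0.0577] yaw -164.21 tilt 0.01 gap 0.064 F [ 0.1  0.1 -2. ] T [ 0.09 -0.12 -0.02] q [ 0.16  0.6  -0.15 -0.   -0.83 -1.46]
```

Still carrying the phone's full weight at about -2 N, so I'll creep down 0.3 mm at a time.

```bash
for i in 1; do python3 -m handwheel '[-0.5,0,0,0.0003,0,-0.5,0,0,0,0]'; done; python3 -m handwheel '[-0.5,0,0,0.0003,0,-0.5,0,0,0,0]'; python3 -m handwheel '[-0.5,0,0,0.0003,0,-0.5,0,0,0,0]' ;python3 st.py
```

```text
clock: 12.17
position: [0.6451, -0.0546, 0.0574]
ee_rot: [-0.137, 0.991, 0.0, -0.0]
wrist_force: [-0.2, -0.4, -1.7]
finger_gap: 0.0639
clock: 12.33
position: [0.6452, -0.0545, 0.0573]
ee_rot: [-0.137, 0.991, -0.0, 0.0]
wrist_force: [0.1, 0.9, -0.1]
finger_gap: 0.0639
clock: 12.5
position: [0.6452, -0.0546, 0.0573]
ee_rot: [-0.137, 0.991, -0.0, 0.0]
wrist_force: [-1.2, -0.1, 1.6]
finger_gap: 0.0638
t 12.5 P [ 0.6452 -0.0546  0.0573] yaw -164.2 tilt 0.01 gap 0.0638 F [-1.2 -0.1  1.6] T [0.14 0.25 0.  ] q [ 0.17  0.6  -0.15  0.   -0.83 -1.46]
```

```bash
python3 -m handwheel '[-0.5,0,0,-0.0003,0,-0.5,0,0,0,0,-0.5,0,0,0,0]' 5 ;python3 st.py; python3 meas2.py 41 -118 -85 1;  python3 - <<'E'
from h import *
p=eyes.capture("side"); crop(p,220,120,400,280,4,"pics/e_side.png")
p=eyes.capture("top"); crop(p,230,60,370,200,4,"pics/e_top.png")
E
```

```text
clock: 12.75
position: [0.6452, -0.0546, 0.0573]
ee_rot: [-0.137, 0.991, -0.0, 0.0]
wrist_force: [-1.2, 0.6, 1.3]
finger_gap: 0.064
t 12.75 P [ 0.6452 -0.0546  0.0573] yaw -164.2 tilt 0.01 gap 0.064 F [-1.2  0.6  1.3] T [0.14 0.14 0.03] q [ 0.17  0.6  -0.15  0.   -0.83 -1.46]
phone -y -31.95 +y 32.2 mid 0.12 slopes [0.35 0.14] (52, np.float64(0.15688079784278042)) (52, np.float64(0.2662799007509437))
front end u -75.39 slope -0.68 (89, np.float64(0.3643995847357467))
bay -y [-1.0000e-03 -3.3109e+01] +y [-2.0000e-03  3.3088e+01] mid [-0.001 -0.01 ]
```

View pics/e_side.png

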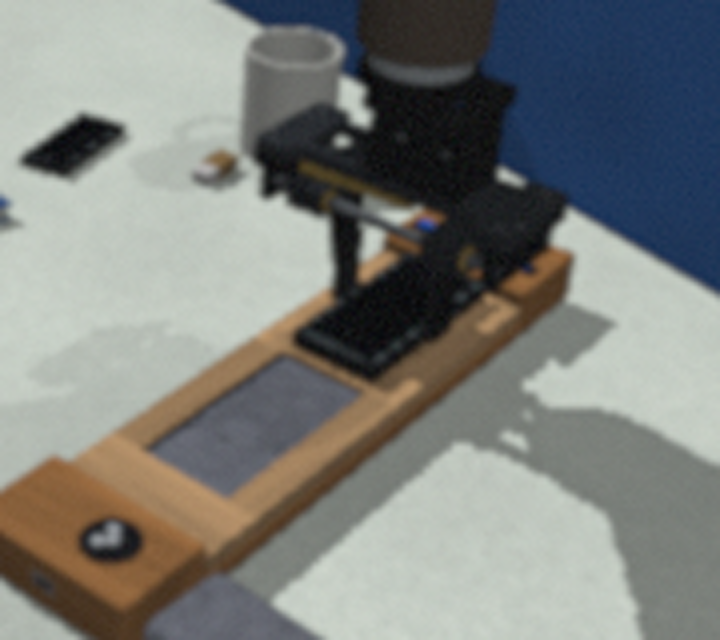

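The phone lies flat on the deck in front of the bay, with a small strip of wood showing between its front edge and the felt. Now sliding it along +x.

```bash
python3 -m handwheel '[-0.5,0.001,0,-0.0002,0,-0.5,0.002,0,0,0,-0.5,0.004,0,0,0,-0.5,0.005,0,0,0,-0.5,0.005,0,0,0,-0.5,0.005,0,0,0,-0.5,0.005,0,0,0,-0.5,0.005,0,0,0,-0.5,0.004,0,0,0,-0.5,0.003,0,0,0,-0.5,0.001,0,0,0,-0.5,0,0,0,0]' 8 ;python3 st.py 0.50975 -0.09324 0.0573 -164.25; python3 meas2.py 41 -85 -45 1;cp /tmp/top_now.npy /tmp/t1.npy
python3 - <<'E'
from h import *
p=np.load("/tmp/t1.npy",allow_pickle=True).item(); crop(p,230,60,370,250,3.1,"pics/f_top.png")
E
```

```text
clock: 13.9
position: [0.6059, -0.0656, 0.0573]
ee_rot: [-0.137, 0.991, 0.0, -0.001]
wrist_force: [-0.8, -0.2, -0.7]
finger_gap: 0.064
t 13.9 P [ 0.6059 -0.0656  0.0573] yaw -164.22 tilt 0.08 gap 0.064 F [-0.8 -0.2 -0.7] T [-0.    0.15 -0.02] q [ 0.16  0.55 -0.25 -0.   -0.78 -1.45]
tool shift mm [100.07  -0.4    0.13]
turn 0.03
phone -y -34.31 +y 32.54 mid -0.89 slopes [1.03 0.18] (42, np.float64(0.13046884039367163)) (37, np.float64(0.25851780629954696))Traceback (most recent call last):
  File "meas2.py", line 15, in <module>
    e=rfit(v[rows],[cross(s[i],u,28,u1-5,u1+45,True) for i in rows]); print("front end u",e[0][1].round(2),"slope",np.degrees(e[0][0]).round(2),e[1:])
  File "h.py", line 43, in rfit
    f=np.polyfit(x,y,1);r=np.abs(y-np.polyval(f,x));k=r<=max(.5,2*np.median(r));x,y=x[k],y[k]
    raise TypeError("expected non-empty vector for x")
TypeError: expected non-empty vector for x
```

View pics/f_top.png

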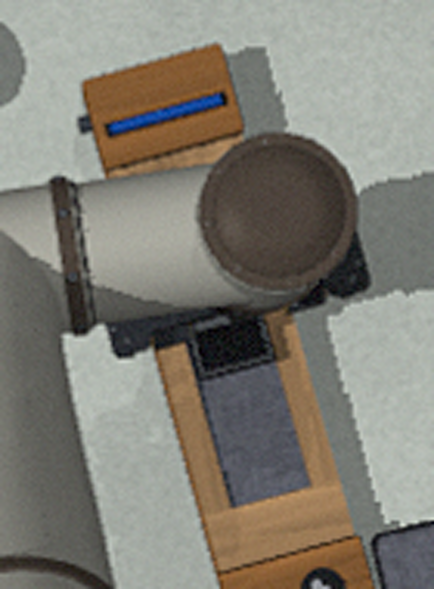

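```bash
python3 -m handwheel '[-0.5,0.003,0,0,0,-0.5,0.005,0,0,0,-0.5,0.007,0,0,0,-0.5,0.008,0,0,0,-0.5,0.008,0,0,0,-0.5,0.008,0,0,0,-0.5,0.008,0,0,0,-0.5,0.008,0,0,0,-0.5,0.008,0,0,0,-0.5,0.006,0,0,0,-0.5,0.004,0,0,0,-0.5,0.002,0,0,0]' 8 ;python3 -m handwheel '[-0.5,0.006,0,0,0,-0.5,0.003,0,0,0,-0.5,0.001,0,0,0,-0.5,0,0,0,0]'; python3 st.py 0.50975 -0.09324 0.0573 -164.25
cat > m3.py <<'E'
from h import *
import sys
n=sys.argv[1]
p=eyes.capture("top"); np.save("/tmp/top_now.npy",p,allow_pickle=True)
r,u,v=rectify(p,.028,509.75,-93.24,195.75,200,100,.25)
cv2.imwrite(f"pics/{n}.png",cv2.cvtColor(r.clip(0,255).astype(np.uint8),cv2.COLOR_RGB2BGR))
p=eyes.capture("side"); q=proj(p,[[.51,-.093,.028]])[0].astype(int); crop(p,q[0]-65,q[1]-50,q[0]+65,q[1]+50,6,f"pics/{n}s.png")
E
python3 m3.py g
```

```text
clock: 14.95
position: [0.5337, -0.0861, 0.0573]
ee_rot: [-0.137, 0.991, 0.0, -0.0]
wrist_force: [0.5, -0.7, -1.4]
finger_gap: 0.0644
clock: 15.28
position: [0.5247, -0.0886, 0.0573]
ee_rot: [-0.137, 0.991, 0.0, -0.0]
wrist_force: [0.2, 0.3, -1.3]
finger_gap: 0.0638
t 15.28 P [ 0.5247 -0.0886  0.0573] yaw -164.21 tilt 0.01 gap 0.0638 F [ 0.2  0.3 -1.3] T [ 0.05 -0.17  0.03] q [ 0.14  0.45 -0.45 -0.   -0.68 -1.43]
tool shift mm [15.6  -0.36  0.04]
turn 0.04
```

View pics/g.png

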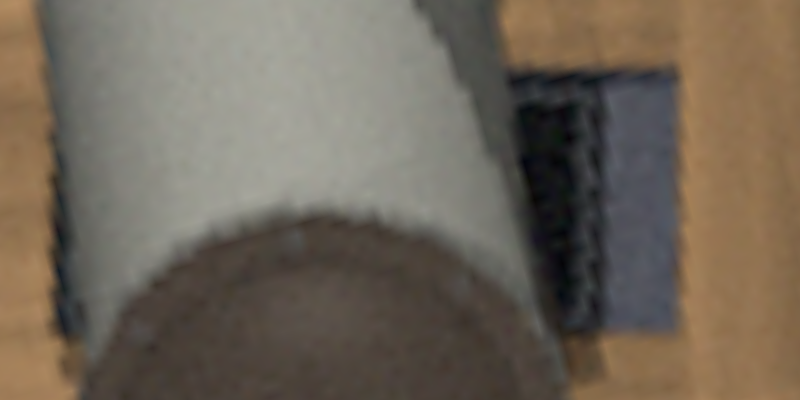

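View pics/gs.png

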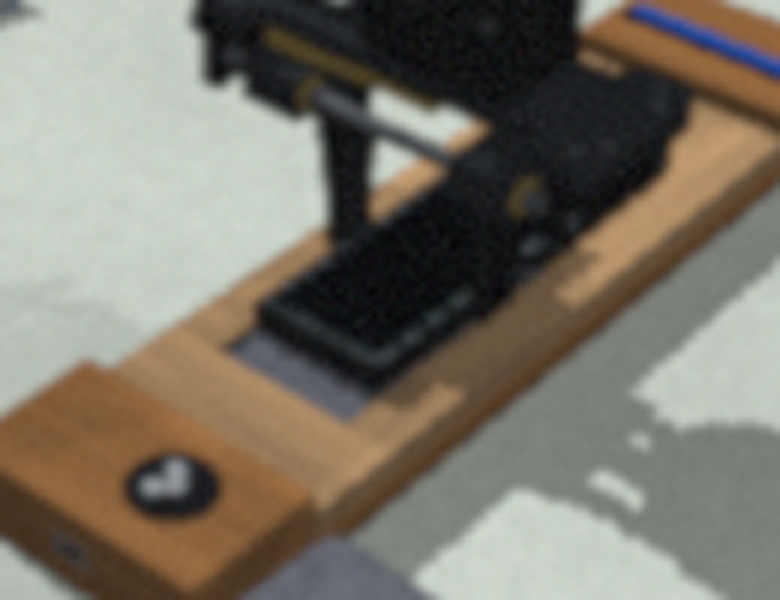

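```bash
python3 -m handwheel '[-0.5,0.001,0,0,0,-0.5,0.002,0,0,0,-0.5,0.002,0,0,0,-0.5,0.002,0,0,0,-0.5,0.002,0,0,0,-0.5,0.002,0,0,0,-0.5,0.0015,0,0,0,-0.5,0.001,0,0,0,-0.5,0.0005,0,0,0,-0.5,0,0,0,0]'; python3 st.py 0.50975 -0.09324 0.0573 -164.25; python3 m3.py i
```

```text
clock: 16.22
position: [0.5113, -0.0924, 0.0574]
ee_rot: [-0.137, 0.991, -0.0, -0.0]
wrist_force: [0.9, -0.1, -2.3]
finger_gap: 0.0639
t 16.22 P [ 0.5113 -0.0924  0.0574] yaw -164.21 tilt 0.0 gap 0.0639 F [ 0.9 -0.1 -2.3] T [ 0.01 -0.14  0.01] q [ 0.13  0.43 -0.48  0.   -0.66 -1.43]
tool shift mm [ 1.72 -0.34  0.08]
turn 0.04
```

View pics/i.png

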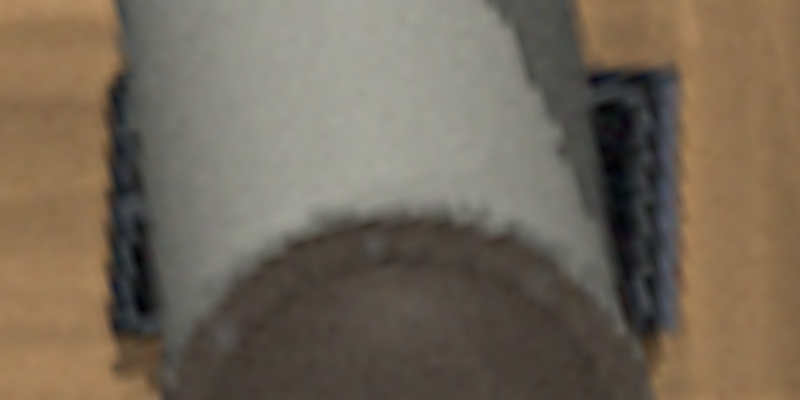

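View pics/is.png

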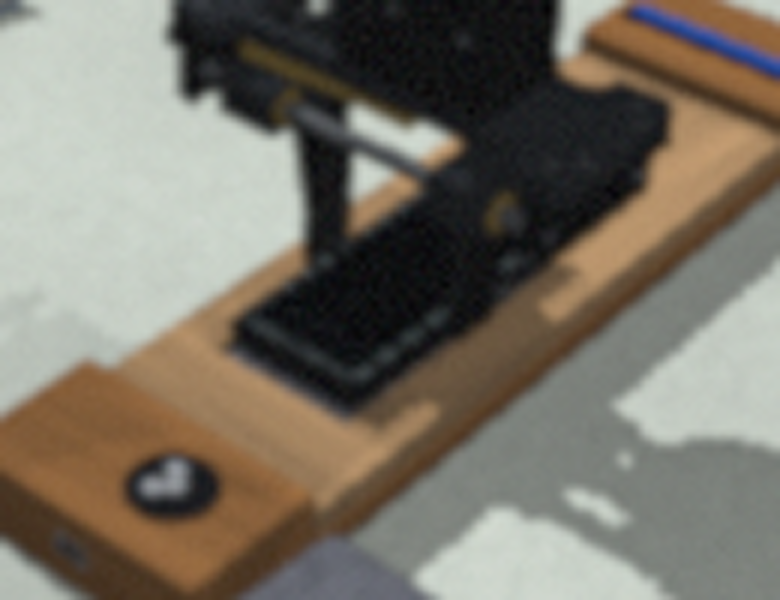

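The phone's front edge is at about px 663 and the bay's far wall at about 679, which is 4 mm. The rear edge is roughly 3 mm short of clearing. I'll press down lightly and creep forward, watching z for the drop.

```bash
python3 -m handwheel '[-0.5,0.0008,0,0,0,-0.5,0.0007,0,0.0003,0,-0.5,0,0,0.0002,0,-0.5,0,0,0,0]' 6; python3 st.py; python3 -m handwheel '[-0.5,0.0003,0,0,0,-0.5,0.0002,0,0,0,-0.5,0,0,0,0]';python3 -m handwheel '[-0.5,0.0003,0,0,0,-0.5,0.0002,0,0,0,-0.5,0,0,0,0]'; python3 st.py
```

```text
clock: 16.65
position: [0.5099, -0.0928, 0.0569]
ee_rot: [-0.137, 0.991, -0.0, -0.0]
wrist_force: [-1.2, -0.1, -1.0]
finger_gap: 0.064
t 16.65 P [ 0.5099 -0.0928  0.0569] yaw -164.21 tilt 0.0 gap 0.064 F [-1.2 -0.1 -1. ] T [ 0.05 -0.1   0.04] q [ 0.13  0.43 -0.48  0.   -0.66 -1.43]
clock: 16.9
position: [0.5097, -0.0929, 0.0569]
ee_rot: [-0.137, 0.991, -0.0, 0.0]
wrist_force: [0.3, 0.0, -0.9]
finger_gap: 0.0637
clock: 17.15
position: [0.5091, -0.0931, 0.0569]
ee_rot: [-0.137, 0.991, -0.0, 0.0]
wrist_force: [0.2, -0.5, -0.9]
finger_gap: 0.0636
t 17.15 P [ 0.5091 -0.0931  0.0569] yaw -164.21 tilt 0.01 gap 0.0636 F [ 0.2 -0.5 -0.9] T [ 0.05 -0.23  0.01] q [ 0.13  0.43 -0.48  0.   -0.66 -1.43]
```

```bash
python3 -m handwheel '[-0.5,0.0003,0,0,0,-0.5,0.0002,0,0.0002,0,-0.5,0,0,0,0]';python3 -m handwheel '[-0.5,0.0003,0,0,0,-0.5,0.0002,0,0.0002,0,-0.5,0,0,0,0]'; python3 -m handwheel '[-0.5,0,0,0.0003,0,-0.5,0,0,0.0002,0,-0.5,0,0,0,0]';python3 st.py 0.50975 -0.09324 0.0573 -164.25; python3 m3.py j
```

```text
clock: 17.4
position: [0.5086, -0.0932, 0.0567]
ee_rot: [-0.137, 0.991, -0.0, 0.0]
wrist_force: [-0.2, 0.1, -1.2]
finger_gap: 0.0643
clock: 17.65
position: [0.5076, -0.0934, 0.0562]
ee_rot: [-0.137, 0.991, 0.0, -0.001]
wrist_force: [0.1, 0.1, -2.1]
finger_gap: 0.0638
clock: 17.9
position: [0.5079, -0.0934, 0.0558]
ee_rot: [-0.137, 0.991, 0.0, -0.0]
wrist_force: [0.6, -0.9, -1.1]
finger_gap: 0.064
t 17.9 P [ 0.5079 -0.0934  0.0558] yaw -164.21 tilt 0.02 gap 0.064 F [ 0.6 -0.9 -1.1] T [ 0.12 -0.11 -0.04] q [ 0.13  0.43 -0.49 -0.   -0.66 -1.43]
tool shift mm [-1.81 -0.39 -1.47]
turn 0.04
```

View pics/j.png

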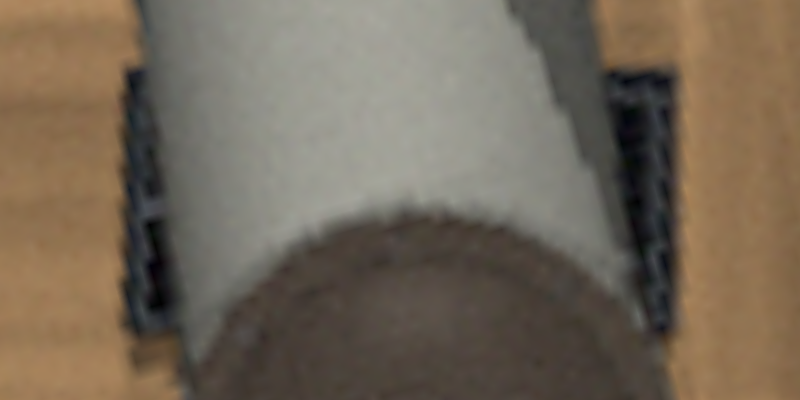

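View pics/js.png

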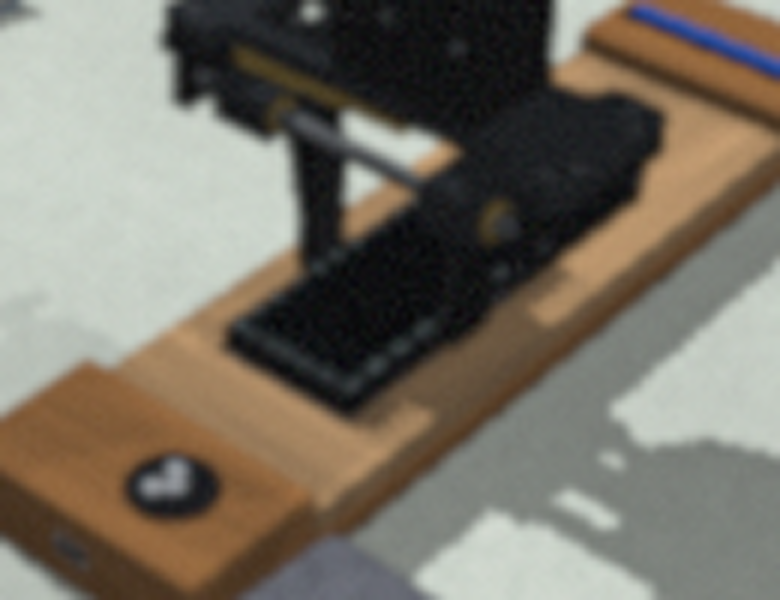

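z has fallen 1.5 mm with no resistance, and the phone spans px 123 to 677, centred in the bay. Following it down gently.

```bash
python3 -m handwheel '[-0.5,0,0,0.0005,0,-0.5,0,0,0.0005,0,-0.5,0,0,0,0]'; python3 -m handwheel '[-0.5,0,0,0.0005,0,-0.5,0,0,0.0005,0,-0.5,0,0,0,0]'; python3 -m handwheel '[-0.5,0,0,0.0003,0,-0.5,0,0,0.0002,0,-0.5,0,0,0,0]'; python3 st.py
```

```text
clock: 18.25
position: [0.508, -0.0934, 0.0548]
ee_rot: [-0.137, 0.991, 0.0, -0.0]
wrist_force: [0.4, -0.4, -1.8]
finger_gap: 0.0639
clock: 18.5
position: [0.508, -0.0934, 0.0538]
ee_rot: [-0.137, 0.991, 0.0, -0.0]
wrist_force: [0.4, 0.1, -1.8]
finger_gap: 0.064
clock: 18.75
position: [0.508, -0.0934, 0.0534]
ee_rot: [-0.137, 0.991, 0.0, -0.0]
wrist_force: [0.5, -0.6, -1.7]
finger_gap: 0.0637
t 18.75 P [ 0.508  -0.0934  0.0534] yaw -164.21 tilt 0.01 gap 0.0637 F [ 0.5 -0.6 -1.7] T [ 0.11 -0.11  0.01] q [ 0.13  0.43 -0.49 -0.   -0.65 -1.43]
```

```bash
python3 -m handwheel '[-0.5,0,0,0.0002,0,-0.5,0,0,0,0]'; python3 -m handwheel '[0.5,0,0,0,0,0.6,0,0,0,0,0.8,0,0,0,0,0.8,0,0,0,0]'; python3 -m handwheel '[1,0,0,0,0,1,0,0,0,0,1,0,0,0,0]'; python3 st.py;  python3 m3.py k
```

```text
clock: 18.92
position: [0.5081, -0.0933, 0.0533]
ee_rot: [-0.137, 0.991, -0.0, 0.0]
wrist_force: [-0.1, 0.1, -1.9]
finger_gap: 0.0637
clock: 19.25
position: [0.5083, -0.0933, 0.0534]
ee_rot: [-0.137, 0.991, -0.0, 0.0]
wrist_force: [0.3, -0.3, -0.3]
finger_gap: 0.0747
clock: 19.5
position: [0.5081, -0.0934, 0.0533]
ee_rot: [-0.137, 0.991, -0.0, 0.0]
wrist_force: [-0.2, -0.6, -0.4]
finger_gap: 0.0856
t 19.5 P [ 0.5081 -0.0934  0.0533] yaw -164.21 tilt 0.01 gap 0.0856 F [-0.2 -0.6 -0.4] T [ 0.03 -0.13  0.01] q [ 0.13  0.43 -0.49  0.   -0.65 -1.43]
```

View pics/ks.png

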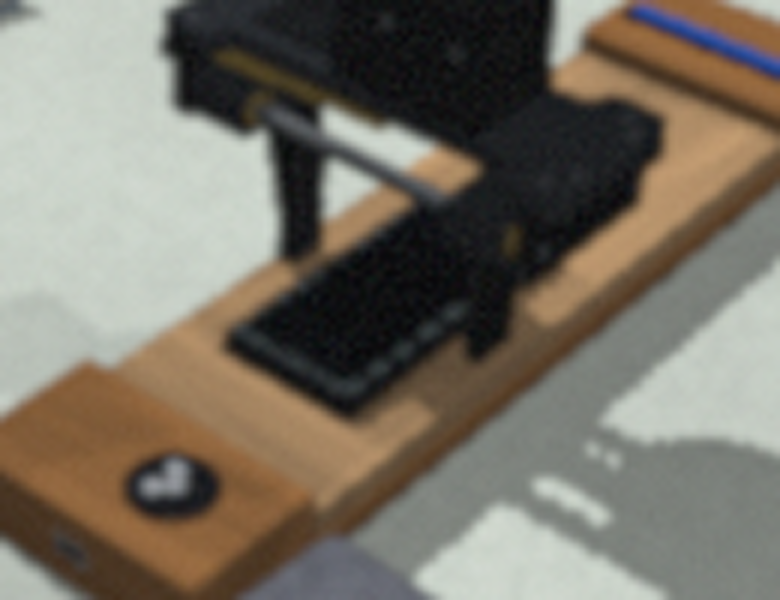

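Released. Both fingers are clear of the phone's sides, so I'll go straight up and then back away to get a clear view.

```bash
python3 -m handwheel '[1,0,0,-0.003,0,1,0,0,-0.006,0,1,0,0,-0.012,0,1,0,0,-0.018,0,1,0,0,-0.02,0,1,0,0,-0.02,0,1,0,0,-0.02,0,1,0,0,-0.02,0,1,0,0,-0.015,0,1,0,0,-0.006,0,1,0,0,0,0]'; python3 -m handwheel '[1,0,-0.03,0,0,1,0,-0.03,0,0,1,0,-0.03,0,0,1,0,-0.03,0,0,1,0,-0.03,0,0,1,0,-0.03,0,0,1,0,-0.02,0,0,1,0,0,0,0]'; python3 st.py 0.45 0.3 0.19
```

```text
clock: 20.52
position: [0.5089, -0.0933, 0.1952]
ee_rot: [-0.137, 0.991, -0.0, 0.002]
wrist_force: [0.2, 0.7, 0.1]
finger_gap: 0.0868
clock: 21.18
position: [0.5624, -0.289, 0.1908]
ee_rot: [-0.136, 0.991, 0.0, -0.001]
wrist_force: [1.0, 0.3, -0.0]
finger_gap: 0.0871
t 21.18 P [ 0.5624 -0.289   0.1908] yaw -164.42 tilt 0.15 gap 0.0871 F [ 1.   0.3 -0. ] T [ 0.07 -0.16 -0.02] q [-0.22  0.44 -0.05  0.   -1.09 -1.08]
tool shift mm [-49.87 597.51   1.18]
```

```bash
python3 m3.py l
python3 - <<'E'
from h import *
p=eyes.capture("top"); cv2.imwrite("pics/top_end.png",cv2.cvtColor(p["color"],cv2.COLOR_RGB2BGR))
R=np.array(p["R"]);t=np.array(p["t"])
for th in("phone","mug","glasses_case","eraser"):
    for r in eyes.mark_of(th,p)[:3]: print(th,round(r["score"],2),np.round(R.T@(np.array(r["centre"])-t),4))
E
```

```text
phone 0.8 [ 0.2672  0.328  -0.0034]
phone 0.74 [0.6153 0.3119 0.0014]
phone 0.72 [ 0.5097 -0.092   0.0265]
mug 0.66 [0.7759 0.2248 0.0048]
eraser 0.45 [0.697  0.2144 0.0016]
```

View pics/l.png

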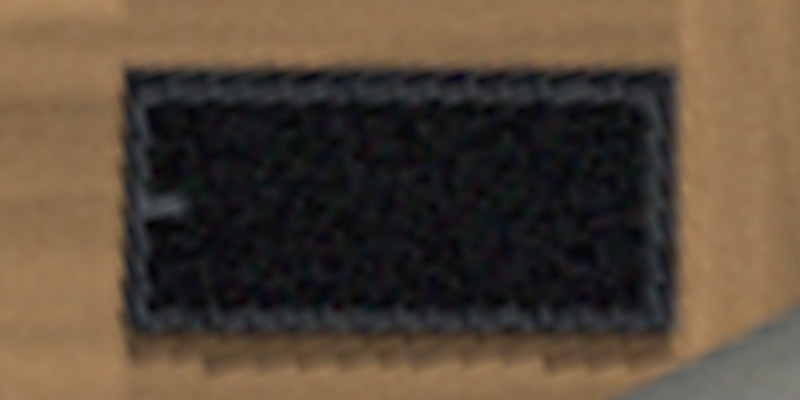

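View pics/ls.png

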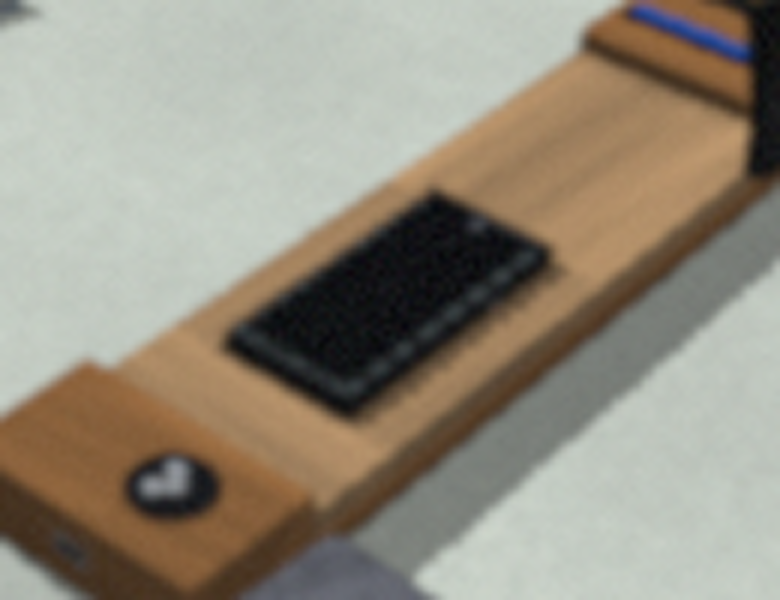

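View pics/top_end.png

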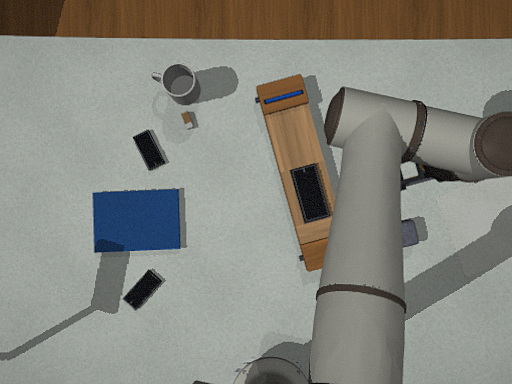

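The top view shows the phone filling the bay squarely, px 125 to 676, and the bystanders look unmoved. I'll check its height in the side view by overlaying the outlines expected for home and not home.

Run:
```python
from h import *
p=eyes.capture("side")
a=np.radians(195.75);e=np.array([np.cos(a),np.sin(a)]);f=np.array([-e[1],e[0]])
im=cv2.cvtColor(p["color"],cv2.COLOR_RGB2BGR); S=6; x0,y0=220,180
big=cv2.resize(im[y0:y0+90,x0:x0+125],None,fx=S,fy=S,interpolation=cv2.INTER_CUBIC)
c=np.array([.50975,-.09324])
def draw(L,W,z,col):
    X=[np.r_[c+sx*L/2*e+sy*W/2*f,z] for sx,sy in((-1,-1),(-1,1),(1,1),(1,-1))]
    q=((proj(p,X)-[x0,y0]+.5)*S).astype(int); cv2.polylines(big,[q],True,col,1)
draw(.136,.064,.037,(0,255,0)); draw(.136,.064,.041,(0,0,255))
# dock width check: bay outline & deck edges calibrate offset
draw(.139,.067,.028,(255,255,0))
cv2.imwrite("pics/ov.png",big)
# same for before-drop image not kept; compare dark-pixel area centroid
```

```text
(no output)
```

View pics/ov.png

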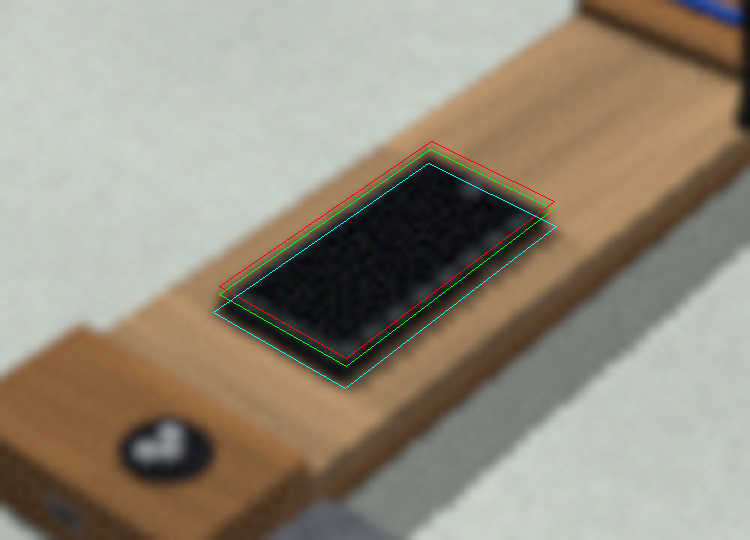

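The phone's outline lies at or slightly below the "home" outline in green, and clearly not at the raised one in red. It is seated, so I'm handing in.

```bash
python3 -c "
from workcell import workorder; print(workorder.hand_in())"; python3 st.py
```

```text
the job is handed in; nothing more can be done
None
the job is handed in; nothing more can be done
```

The phone is in the charging bay, released, and the job is handed in at about 22 s of the 61 s allowed. I picked the 136 mm phone off the book and laid it flat on the free end. I then slid it along +x for about 143 mm to the bay and lowered it the last 4 mm with the fingers still lightly holding it. Contact forces stayed within a few newtons in every reading.

**Last checks:**
- **Seating:** The top view shows the phone centred and square in the bay. In the side view its outline sits at the home height or about a pixel lower, within the camera calibration error, and not at the raised height.
- **Gripper:** It is open and well clear of everything.
- **Bystanders:** The mug and eraser were found within a few mm of where they started. In the final top picture the arm hid most of the glasses case and the network did not report it. The part that shows looks unmoved, and nothing went near it at its height.
- **Disagreements:** The lengthwise estimates of the phone's position differed by about 2 mm between the arm reading and the images. I settled this by creeping forward until the phone dropped.

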